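# Take the gas gauges down and pack them for calibration

### The job

Close the supply valve on the brass manifold by turning its handle fully across, then pull the sprung bleed knob up to its stop, keep it there for a full second, and let it go back down; only after that take the gauges down: lift each one off its keyhole screw on the board and stand it gently upright on the floor of the grey transit tray. All brass adapters lying on the bench go into the tray as well, at any time, each lying on its floor; leave the torch and spanner alone.

Things in the scene. Friction and masses are not known exactly. Their poses are not given: they have to be found in the camera images.
- gauge1_grip (a point): gauge hung on the board (0.42 kg, 64 mm wide, 150 mm tall): centre of the black lifting grip on its top (39 mm front to back, 24 wide, 26 tall), 137 mm straight above the centre of its flat underside. Axes: z up, -x the way the white dial faces, y along its width. Brass foot 60 (y) x 44 mm, drum 44 mm deep, aluminium back plate at x +22 to +26 mm. Mass centre below the grip. None if absent
- gauge2_grip (a point): a second, identical gauge; None if absent. All gauges: the back plate has a keyhole, a 22 x 22 mm opening centred 51 mm below this point with a 9 mm slot up from it, its top 20 mm below this point, resting on a screw. To free it: raise 28 mm so the screw head faces the opening, then draw towards the gauge's -x by more than 15 mm. Lower than that, the head holds the plate
- gauge3_grip (a point): a third, identical gauge; None if absent. All gauges: hung, the underside is 45 mm over the bench, this point 182 mm; they may lean forward 2 degrees. They stand by themselves on the flat underside (48 mm deep with the plate, 64 mm wide)
- board: fixed upright plywood board, 350 mm long (its y), 18 mm thick, 195 mm tall, on back feet; origin at the centre of its underside on the bench; its front faces its -x. Three screws (shank 6 mm, head 15 mm across, 4 mm thick, its back 7 mm off the board) stand out 159 mm above the bench at y = -105, 0, +105 mm; one may be empty
- valve (a joint): quarter-turn supply valve on top of the brass manifold, rad: 0 open (handle in line with the manifold, to its -y), 1.571 closed (handle across, to its -x; turns clockwise from above). Stays where left; friction 0.12 N m; stop at 1.571
- valve_grip (a point): centre of the upright round black grip at the end of the valve handle: 18 mm across, 38 mm tall, 66 mm from the valve's axis, 120 mm above the bench
- valve_axis (a point): point on the valve's vertical axis, 120 mm above the bench, level with valve_grip; its axes are the manifold's (z up, y along the manifold)
- bleed (a joint): sprung bleed knob on the manifold, m: 0 down, rises straight up to its stop at 0.020; spring 4 N at 0, 12 N at the stop; springs back when let go
- bleed_knob (a point): centre of the black bleed knob: upright cylinder 34 mm across and 26 mm tall, 113 mm above the bench when down, 85 mm along the manifold's +y from the valve's axis. The manifold's brass block below is 50 mm wide, 180 mm long, top at 75 mm
- tray: fixed grey open transit tray, 240 mm (its x) by 300 mm (its y), 32 mm tall, walls and floor 5 mm thick; origin at the centre of its underside on the bench, z up. Flat floor without compartments
- adapter1_center (a point): loose brass pipe adapter lying on the bench: centre of its 26 mm square middle block; along x a round end 10 mm in radius reaches 40 mm to -x and one 9 mm in radius 42 mm to +x; 0.16 kg; centre 13 mm above what it lies on. None when absent
- adapter2_center (a point): a second, identical adapter; None when absent
- torch: bystander: red hand torch lying on the bench beyond the manifold, about 250 mm long; origin under its red body
- spanner: bystander: steel spanner 140 mm long, lying on the bench on the robot's side of the adapters; origin underneath it
There are look-alikes about, which are no part of the job. Leave any green look-alike of the part that bears gauge2_grip alone.

How it is judged (in metres and radians):
On the way, in this order (a step that is already met when the one before it is completed fails the run):
1. the supply valve is closed (handle within 0.12 rad of fully across) (value of joint valve above 1.45 rad), for 0.2 s.
2. the bleed knob is held at its stop (17 mm or more) for 0.8 s (value of joint bleed above 0.017 m and value of joint valve above 1.45 rad), for 0.8 s.
3. the bleed knob is let back down (value of joint bleed below 0.003 m), for 0.2 s.
4. only then does the first gauge leave the board (50 mm or more from where it hung) (distance of any of gauge1_grip, gauge2_grip, gauge3_grip from where it was at the start of the episode above 0.05 m), for 0.2 s.
At the end, for the whole second after the job is handed in: valve closed (over 1.45 rad), bleed knob down (under 3 mm); every gauge present stands upright (within 0.12 rad) on the tray's floor inside its walls; every adapter present lies on the tray's floor (value of joint valve above 1.45 rad and value of joint bleed below 0.003 m and angle between each of gauge1_grip, gauge2_grip, gauge3_grip's own z axis and vertical below 0.12 rad and x of gauge1_grip in the frame of tray between -0.115 and 0.115 m and y of gauge1_grip in the frame of tray between -0.145 and 0.145 m and z of gauge1_grip in the frame of tray between 0.135 and 0.15 m and x of gauge2_grip in the frame of tray between -0.115 and 0.115 m and y of gauge2_grip in the frame of tray between -0.145 and 0.145 m and z of gauge2_grip in the frame of tray between 0.135 and 0.15 m and x of gauge3_grip in the frame of tray between -0.115 and 0.115 m and y of gauge3_grip in the frame of tray between -0.145 and 0.145 m and z of gauge3_grip in the frame of tray between 0.135 and 0.15 m and x of adapter1_center in the frame of tray between -0.115 and 0.115 m and y of adapter1_center in the frame of tray between -0.145 and 0.145 m and z of adapter1_center in the frame of tray between 0.008 and 0.03 m and x of adapter2_center in the frame of tray between -0.115 and 0.115 m and y of adapter2_center in the frame of tray between -0.145 and 0.145 m and z of adapter2_center in the frame of tray between 0.008 and 0.03 m); the robot touches nothing.
It fails at once if a bystander (torch, spanner) is moved more than 30 mm (distance of any of torch, spanner from where it was at the start of the episode above 0.03 m).
It fails at once if a gauge is dropped into or banged on the tray (over 120 N) (contact force between any of gauge1, gauge2, gauge3 and tray above 120 N).
Of gauge1, gauge2, gauge3 only 2 to 3 are there at a start; the rules pass over those that are not, and their reading is None.
Of adapter1, adapter2 only 1 to 2 are there at a start; the rules pass over those that are not, and their reading is None.
At some moment in a run one of adapter1, adapter2 may be knocked a few centimetres aside while the robot is not near it.
It also fails if it takes over 210 s, if anything falls off the work surface, if the arm or the gripper's body presses on something with over 40 N, if the wrist force passes 120 N, or if a joint passes its speed limit or range.

### The arm

A 6-joint arm with a two-finger parallel gripper is mounted at the origin on the work surface. World frame = base frame: x ahead of the robot, y to its left, z up, the work surface at z = 0. Lengths are in mm, angles in rad, forces in N, time in s.
With the tool pointing down it reaches from about 350 to 775 mm from the base axis. Payload 7.3 kg.
Tool frame: the origin (TCP) lies at the very end of the fingers, on their centre line; the grasp point (between the pads) lies 19 mm behind it; z points along the fingers, y is the line along which they close (so a half turn about z gives the same grasp; the last joint's range is limited). The gripper opens to 92 mm and grips with 3 to 60 N. Pads are 19 mm wide; open, the fingers measure 130 mm over their backs; the gripper's body (75 mm by 190 mm) begins 47 mm behind the grasp point.
Start: joints at [-1.393, 0.342, 1.524, -0, 1.275, -0.146], TCP at [167.063, -497.73, 226.741] pointing down, gripper open.
Joint ranges: [-2.53, 2.53], [-0.77, 2.02], [0.04, 2.7], [-1, 4.14], [0.28, 2.66], [-3.11, 3.11]. Speed limits (rad/s): [2.57, 2.57, 3.14, 3.14, 3.14, 3.14].

### API

Orientations are given as [roll, pitch, yaw] about the fixed x, y, z axes, in that order (R = Rz(yaw) Ry(pitch) Rx(roll)).
In Python, from plant import bot gives the robot as it stands.
- The arm moves only by the tool jog_arm, never from a script. Its argument "targets" is a list of rows, each an object with "xyz": the shift along the tool's x, y, z as a fraction of full scale, a list of three; "spin": the turn about the tool's z as a fraction of full scale. In form: [{"xyz": [x, y, z], "spin": spin}, ...]. A call has exactly 10 rows; each row shifts and turns the commanded pose from where the row before left it, along the tool's axes as they then stand; what a row does not reach is not made up. Full scale, the value 1, is 80 mm for a shift and 0.1 rad for a turn. A row lasts 1/8 s, in which the tool goes at most 62.5 mm and 10.7 degrees, less where a joint would pass 70% of its speed; a pose out of reach is approached as far as the arm can. A call with a number of a shift or a turn outside -1 to 1 is refused whole. A call with a gripper value outside its range is refused whole. "gripper" is the opening in per cent of the stroke, from 0 (shut) to 100 (fully open), set as the call begins (left out, the last holds). The fingers move at their own pace and stop on an object; the grip force is fixed at half the most. Time passes only in rows, so rows that do not move let the fingers close, or fill a call up. It gives the time, the measured TCP pose, the force, the opening and the grip force at its end, in the units of the state.
- bot.get_obs(): the state, without advancing time (a new reading comes with each control period).
- bot.capture(name): name is "scene" or "top" or "wrist"; returns the picture (480x640x3 uint8, blue, green, red); there is no depth.
- bot.get_calibration(name): a dict with "vfov" (degrees; the focal length in pixels is half the picture's height over the tangent of half this angle, whatever the lens; pixels are square), "cx", "cy" (the principal point, pixels), "k1" (the pictures are not rectified: a ray, as slopes to the right and down, at radius r is drawn at 1 + k1 r^2 times it, then the intrinsics apply), "eye" and "rotation" of the camera in the world. Camera axes: x right, y down, z forward; pixel columns grow to the right and rows downward; lengths in mm; the calibration is good to about 2 mm. A picture is of the moment at which its call begins: read the wrist's pose just before it. get_calibration takes no time and is no camera call; for the wrist camera it gives the pose at the moment of the call.
- bot.close_job(): hands the job in; it is judged then, once.
The state is a dict: "time": time; "joint_positions": joint angles; "dq": joint speeds; "tau": joint torques, N m; "tool_pos": TCP position; "tcp_rot": TCP orientation; "contact_force": force on the tool from outside, world axes, zero at the start; "moment": the same for the moment, N m; "grip_width": finger opening in mm; "finger_force": force on a finger pad.
Only numpy, scipy, OpenCV 4.12 (cv2) and the standard library are available. Lean on these libraries where they do the work, as an engineer would, in place of code of your own. Each camera call takes 0.05 s, during which the arm holds its last target. There are 200 camera calls.

## Working session

There is one attempt and no reset: what is moved stays moved. The work goes in short steps, Python scripts to look and compute and a tool call to move; the robot and the scene stay as the last step left them, time stands still between calls to the robot, and variables do not carry over. Pictures are saved under pics/ and viewed, at most 14 in all, crops included, and the job is handed in when it is done.

Besides the shell and the picture viewer there is one more tool, called by a JSON object that holds its "method" and its "body", one argument or row to a line. jog_arm: Moves the arm, as the interface text tells. Shift numbers are shares of 80 mm and turn numbers shares of 0.1 rad, none past 1 either way. Its arguments: {"type":"object","properties":{"targets":{"type":"array","items":{"type":"object","properties":{"xyz":{"type":"array","items":{"type":"number"}},"spin":{"type":"number"}}}},"gripper":{"type":"number"}},"required":["targets"]}

```bash
mkdir -p pics; ls; cat > h.py <<'E'
import numpy as np, cv2
from plant import bot
def ray(c,u,v):
    f=240/np.tan(np.radians(c['vfov'])/2)
    d=np.array([(u-c['cx'])/f,(v-c['cy'])/f]); k=c['k1']
    s=d.copy()
    for _ in range(30): s=d/(1+k*(s@s))
    R=np.array(c['rotation'])
    if R.shape!=(3,3):
        from scipy.spatial.transform import Rotation as Q
        R=Q.from_euler('xyz',R).as_matrix()
    return np.array(c['eye'],float),R@np.array([s[0],s[1],1])
def onz(c,u,v,z):
    e,d=ray(c,u,v); return e+d*(z-e[2])/d[2]
def proj(c,p):
    f=240/np.tan(np.radians(c['vfov'])/2)
    R=np.array(c['rotation'])
    if R.shape!=(3,3):
        from scipy.spatial.transform import Rotation as Q
        R=Q.from_euler('xyz',R).as_matrix()
    q=R.T@(np.array(p,float)-np.array(c['eye'])); s=q[:2]/q[2]; s=s*(1+c['k1']*(s@s))
    return np.array([s[0]*f+c['cx'],s[1]*f+c['cy']])
def two(c1,p1,c2,p2):
    e,d=ray(c1,*p1); g,h=ray(c2,*p2)
    t=np.linalg.lstsq(np.c_[d,-h],g-e,rcond=None)[0]
    a=e+d*t[0]; b=g+h*t[1]; return (a+b)/2,np.linalg.norm(a-b)
E
python3 - <<'E'
from h import *
o=bot.get_obs();print(o)
for n in("scene","top","wrist"):
    print(n,bot.get_calibration(n)); cv2.imwrite(f"pics/{n}0.png",bot.capture(n))
E
```

```text
pics
{'time': 0.0, 'joint_positions': array([-1.39298332e+00,  3.42739415e-01,  1.52502179e+00, -3.80121474e-05,
        1.27537843e+00, -1.46024637e-01]), 'dq': array([ 2.81227491e-04, -5.54255652e-06,  2.54273295e-03,  1.55672797e-03,
        7.71886246e-04, -1.38500508e-03]), 'tau': array([-1.39203876e-03, -4.31246138e+01, -2.44225931e+01,  7.15543795e-02,
        5.57404803e-02, -1.14083439e-04]), 'tool_pos': array([ 166.98404341, -497.30893165,  226.03462791]), 'tcp_rot': array([-3.14005685e+00, -1.89134117e-04,  3.23848590e-01]), 'contact_force': array([-0.92985363,  0.39170048, -0.71984676]), 'moment': array([ 0.00210755, -0.03989866, -0.02869664]), 'finger_force': 0.0, 'grip_width': 91.98509899800243}
scene {'vfov': 46.54609661388704, 'cx': 309.3619023203931, 'cy': 236.5433075385184, 'k1': -0.08060495902408095, 'eye': array([ 904.37687174, -477.5571798 ,  977.20499697]), 'rotation': array([-2.49557016, -0.01607592,  0.57272863])}
top {'vfov': 49.422976756373245, 'cx': 327.44189308823763, 'cy': 241.83332479707008, 'k1': -0.1500344503123557, 'eye': array([ 490.79122382,   59.87119195, 1086.91764082]), 'rotation': array([-3.05460005,  0.00517052, -1.56283202])}
wrist {'vfov': 66.85308886241555, 'cx': 321.3378150862537, 'cy': 240.5821501133174, 'k1': 0.009230098458103542, 'eye': array([ 234.15478119, -475.66910542,  383.39389863]), 'rotation': array([ 2.87792896e+00,  1.48535221e-03, -1.24605168e+00])}
```

View pics/top0.png

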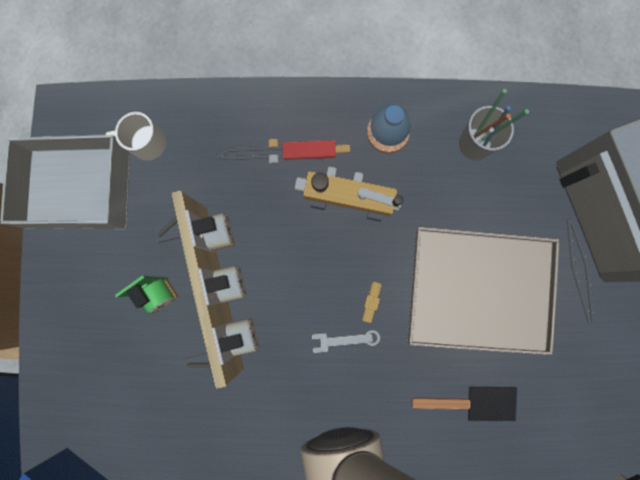

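View pics/scene0.png

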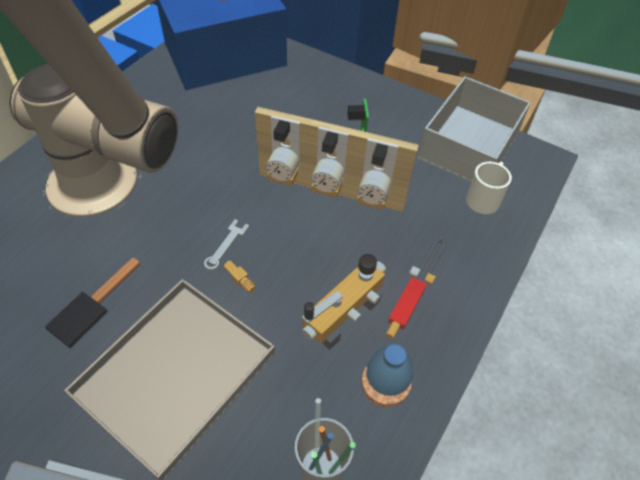

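The top picture shows the tray at about (485,290), with the adapter at (372,302), the spanner at (345,340) and the torch at (310,150). The manifold has its knob at (320,182) and its valve grip at (398,200). Three gauge grips are at (204,226), (217,285) and (231,343), and the green look-alike is at (150,293). In the scene view the same grips are at (379,155), (330,142) and (282,130), the knob at (367,265) and the valve grip at (309,311).

```bash
python3 - <<'E'
from h import *
t=cv2.imread("pics/top0.png");s=cv2.imread("pics/scene0.png")
ct=bot.get_calibration("top");cs=bot.get_calibration("scene")
def blob(im,p,mask,r):
    m=np.zeros(mask.shape,np.uint8);cv2.circle(m,p,r,255,-1);m=cv2.bitwise_and(m,mask)
    n,l,st,ce=cv2.connectedComponentsWithStats(m)
    i=1+np.argmax(st[1:,4]); return ce[i],st[i]
bt=(t.max(2)<48).astype(np.uint8)*255; bs=(s.max(2)<48).astype(np.uint8)*255
for n,a,b in [("valve",(398,200),(309,311)),("knob",(320,182),(367,265)),("g1",(204,226),(379,155)),("g2",(217,285),(330,142)),("g3",(231,343),(282,130))]:
    A,sa=blob(t,a,bt,16);B,sb=blob(s,b,bs,16)
    p,e=two(ct,A,cs,B);print(n,A.round(1),sa,B.round(1),sb,p.round(1),round(e,1))
for n,q,z in [("trayc",[(418,229),(557,238),(551,353),(411,346)],32),("adapter ends",[(376,284),(368,321)],13),("board top ends",[(178,194),(225,385)],195),("spanner",[(313,342),(379,338)],3),("manif",[(309,173),(397,190),(395,214),(305,198)],75),("torch",[(284,150),(348,148)],15)]:
    P=[onz(ct,u,v,z) for u,v in q]; print(n,[x[:2].round(0) for x in P])
hsv=cv2.cvtColor(t,cv2.COLOR_BGR2HSV)
m=cv2.inRange(hsv,(12,110,90),(30,255,255)); n,l,st,ce=cv2.connectedComponentsWithStats(m)
for i in range(1,n):
    if st[i,4]>40: print("brass",ce[i].round(0),st[i], onz(ct,*ce[i],13)[:2].round(1))
cv2.imwrite("pics/z.png",np.vstack([np.hstack([cv2.resize(t[150:250,280:440],None,fx=2.4,fy=2.4),cv2.resize(t[270:370,290:450],None,fx=2.4,fy=2.4)]),cv2.resize(s[90:230,240:440],None,fx=3.84,fy=2.4)[:, :768]]))
E
```

```text
valve [394.6 203.6] [393 202   4   4   8] [309.  314.5] [309 314   1   2   2] [651.6 -61.9 101.6] 1.3
knob [321.  189.8] [319 189   5   2   5] [360. 267.] [360 267   1   1   1] [677.   78.7  99.3] 0.3
g1 [208.  228.3] [196 219  19  16  35] [375.2 158.5] [374 158   3   2   4] [592.3 276.9 176.3] 0.9
g2 [226.4 281.5] [225 277   3  10  10] [328.1 147.6] [324 144  10   8  35] [499.9 240.9 185.4] 2.6
g3 [240.2 340. ] [239 335   3  11  15] [281.2 134.5] [275 126  14  15  90] [400.8 215.1 190. ] 5.3
trayc [array([ 610., -119.]), array([ 594., -414.]), array([ 356., -397.]), array([ 373., -104.])]
adapter ends [array([498., -34.]), array([422., -18.])]
board top ends [array([651., 328.]), array([322., 238.])]
spanner [array([378.,  94.]), array([387., -42.])]
manif [array([715., 103.]), array([683., -71.]), array([635., -66.]), array([665., 111.])]
torch [array([778., 159.]), array([783.,  24.])]
brass [348. 195.] [ 304  173   92   42 1602] [683.8  24.7]
brass [170. 288.] [165 280  12  18  44] [484.5 392.9]
brass [371. 302.] [363 283  18  39 355] [460.9 -24.7]
brass [442. 403.] [413 399  57  10 490] [ 253.6 -171. ]
```

View pics/z.png

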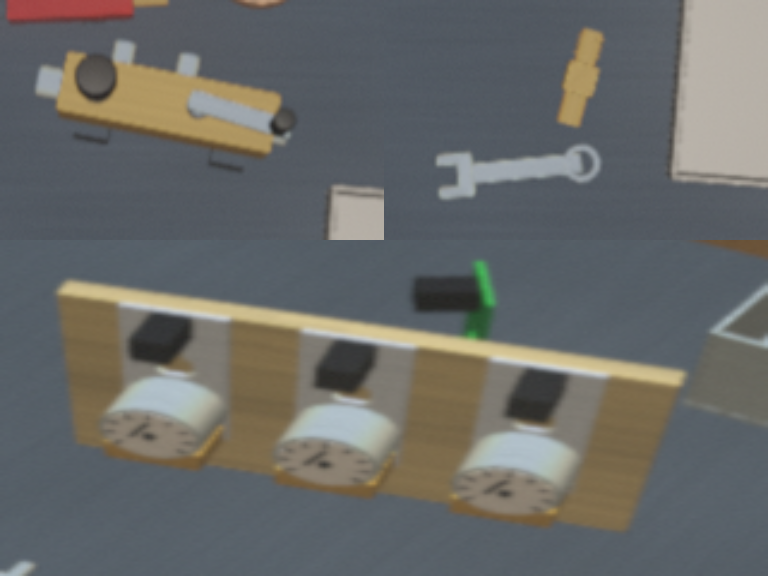

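The crops show the valve grip at top-image (398,200), the knob at (320,181), and only one adapter. The three gauge grips sit in front of the board. I'll fix positions from the known heights before moving.

```bash
cat >> h.py <<'E'
def tool(dst,psi=None):
    """shift (mm, current tool axes) to world dst, and spin (rad) to yaw psi(deg)"""
    o=bot.get_obs(); y=o['tcp_rot'][2]; d=np.array(dst)-o['tool_pos']
    c,s=np.cos(y),np.sin(y)
    sp=None if psi is None else -((np.radians(psi)-y+np.pi)%(2*np.pi)-np.pi)
    return (np.array([c*d[0]+s*d[1], s*d[0]-c*d[1], -d[2]])/80).round(3), None if sp is None else round(sp/.1,2)
E
python3 - <<'E'
from h import *
ct=bot.get_calibration("top");cs=bot.get_calibration("scene")
for n,a,b,z in [("valve",(398.3,200),(309,311),120),("knob",(320,181.7),(367,265),113),("pivot",(363,193),(323,303),103),("g1",(204,226),(379,155),182),("g2",(217,285),(330,142),182),("g3",(231,343),(282,130),182)]:
    print(n,onz(ct,*a,z)[:2].round(0),onz(cs,*b,z)[:2].round(0))
print(tool([625,-90,260],79.6))
E
```

```text
valve [655. -67.] [654. -64.]
knob [690.  81.] [689.  81.]
pivot [671.  -2.] [661. -29.]
g1 [596. 283.] [596. 284.]
g2 [493. 257.] [494. 261.]
g3 [392. 231.] [391. 236.]
(array([ 7.048, -3.007, -0.422]), np.float64(-10.65))
```

{"method": "jog_arm", "body": {
  "targets": [
    {"xyz":[0.5,-0.2,-0.02],"spin":0},
    {"xyz":[0.7,-0.25,-0.02],"spin":0},
    {"xyz":[0.7,-0.25,-0.02],"spin":0},
    {"xyz":[0.7,-0.25,-0.02],"spin":0},
    {"xyz":[0.7,-0.25,0],"spin":0},
    {"xyz":[0.7,-0.25,0],"spin":0},
    {"xyz":[0.7,-0.25,0],"spin":0},
    {"xyz":[0.7,-0.25,0],"spin":0},
    {"xyz":[0.7,-0.25,0],"spin":0},
    {"xyz":[0.5,-0.2,0],"spin":0}
  ],
  "gripper": 60
}}

```text
time: 1.4
tool_pos: [608.1, -145.7, 232.5]
tcp_rot: [-3.141, 0.0, 0.325]
contact_force: [-0.7, -0.5, 0.5]
grip_width: 55.4
finger_force: 0.0
```

{"method": "jog_arm", "body": {
  "targets": [
    {"xyz":[0,0,0],"spin":-1},
    {"xyz":[0,0,0],"spin":-1},
    {"xyz":[0,0,0],"spin":-1},
    {"xyz":[0,0,0],"spin":-1},
    {"xyz":[0,0,0],"spin":-1},
    {"xyz":[0,0,0],"spin":-1},
    {"xyz":[0,0,0],"spin":-1},
    {"xyz":[0,0,0],"spin":-1},
    {"xyz":[0,0,0],"spin":-1},
    {"xyz":[0,0,0],"spin":-1}
  ]
}}

```text
time: 2.65
tool_pos: [606.4, -147.7, 232.7]
tcp_rot: [-3.141, -0.0, 1.327]
contact_force: [0.2, -0.3, 0.4]
grip_width: 54.9
finger_force: 0.0
```

```bash
python3 - <<'E'
from h import *
print(bot.get_obs()['tool_pos'],bot.get_obs()['tcp_rot'],tool([655,-66,230],79.6))
E
```

```text
[ 606.36091119 -147.66566549  232.65409764] [-3.14072159e+00 -3.87942757e-05  1.32704582e+00] (array([1.137, 0.344, 0.033]), np.float64(-0.62))
```

{"method": "jog_arm", "body": {
  "targets": [
    {"xyz":[0.2,0.06,0],"spin":0},
    {"xyz":[0.3,0.09,0],"spin":0},
    {"xyz":[0.3,0.09,0],"spin":0},
    {"xyz":[0.2,0.06,0],"spin":0},
    {"xyz":[0.137,0.044,0],"spin":0},
    {"xyz":[0,0,0],"spin":-0.62},
    {"xyz":[0,0,0],"spin":0},
    {"xyz":[0,0,0],"spin":0},
    {"xyz":[0,0,0],"spin":0},
    {"xyz":[0,0,0],"spin":0}
  ],
  "gripper": 36
}}

```text
time: 3.9
tool_pos: [655.4, -66.4, 233.2]
tcp_rot: [3.142, 0.0, 1.385]
contact_force: [0.5, -0.1, 0.1]
grip_width: 32.9
finger_force: 0.0
```

```bash
python3 - <<'E'
from h import *
c=bot.get_calibration("wrist"); im=bot.capture("wrist"); cv2.imwrite("pics/w1.png",im); np.save("w1.npy",c,allow_pickle=True)
print(bot.get_obs()['tool_pos'],proj(c,[655,-66,120]),proj(c,[690,81,113]))
E
```

```text
[655.42626076 -66.39395616 233.17107512] [319.58507022 236.06940876] [330.29399485  17.14053937]
```

View pics/w1.png

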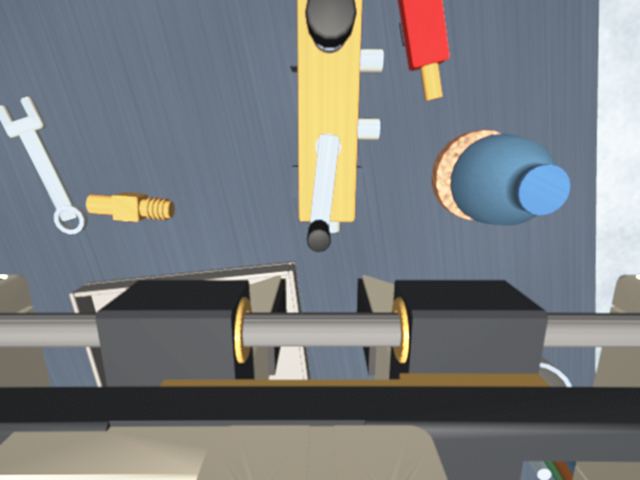

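The wrist view puts the valve grip at (318,236), the pivot at (327,145), the knob at (331,14), and the adapter block at (128,208). This agrees with my estimates.

```bash
python3 - <<'E'
from h import *
c=np.load("w1.npy",allow_pickle=True).item(); 
g=onz(c,318.5,236,120);k=onz(c,331,17,113);a=onz(c,327,146,105);
print(g,k,a,[np.linalg.norm(x[:2]) for x in(g-k,g-a,a-k)], onz(c,128,208,13))
for p in [(300,219),(354,220),(300,100),(361,100)]: print(onz(c,*p,75)[:2])
print(tool(g+[0,0,-9]))
E
```

```text
[654.19127587 -65.79282372 120.        ] [690.48375008  80.99478946 113.        ] [672.81504041  -1.42747783 105.        ] [np.float64(151.20762898980698), np.float64(67.0055397455281), np.float64(84.29480082356426)] [457.92007777 -26.28156385  13.        ]
[638.52689055 -58.83309198]
[685.32273576 -68.5003562 ]
[658.13777166  37.7625207 ]
[706.85608101  28.65120465]
(array([ 0.005, -0.017,  1.527]), None)
```

{"method": "jog_arm", "body": {
  "targets": [
    {"xyz":[0,-0.017,0.1],"spin":0.95},
    {"xyz":[0,0,0.2],"spin":0},
    {"xyz":[0,0,0.3],"spin":0},
    {"xyz":[0,0,0.3],"spin":0},
    {"xyz":[0,0,0.25],"spin":0},
    {"xyz":[0,0,0.2],"spin":0},
    {"xyz":[0,0,0.1],"spin":0},
    {"xyz":[0,0,0.1],"spin":0},
    {"xyz":[0,0,0],"spin":0},
    {"xyz":[0,0,0],"spin":0}
  ]
}}

```text
time: 5.2
tool_pos: [654.5, -66.1, 109.8]
tcp_rot: [3.14, 0.0, 1.291]
contact_force: [-0.1, 0.3, 0.1]
grip_width: 33.0
finger_force: 0.0
```

{"method": "jog_arm", "body": {
  "targets": [
    {"xyz":[0,0,0],"spin":0},
    {"xyz":[0,0,0],"spin":0},
    {"xyz":[0,0,0],"spin":0},
    {"xyz":[0,0,0],"spin":0},
    {"xyz":[0.004,-0.082,0],"spin":1},
    {"xyz":[0.004,-0.082,0],"spin":1},
    {"xyz":[0.004,-0.082,0],"spin":1},
    {"xyz":[0.004,-0.082,0],"spin":1},
    {"xyz":[0.004,-0.082,0],"spin":1},
    {"xyz":[0.004,-0.082,0],"spin":1}
  ],
  "gripper": 25
}}

```text
time: 6.45
tool_pos: [621.9, -45.0, 109.1]
tcp_rot: [3.14, -0.0, 0.687]
contact_force: [2.0, -1.3, -0.9]
grip_width: 23.1
finger_force: 1.0
```

{"method": "jog_arm", "body": {
  "targets": [
    {"xyz":[0.004,-0.082,0],"spin":1},
    {"xyz":[0.004,-0.082,0],"spin":1},
    {"xyz":[0.004,-0.082,0],"spin":1},
    {"xyz":[0.004,-0.082,0],"spin":1},
    {"xyz":[0.004,-0.082,0],"spin":1},
    {"xyz":[0.004,-0.082,0],"spin":1},
    {"xyz":[0.004,-0.082,0],"spin":1},
    {"xyz":[0.004,-0.082,0],"spin":1},
    {"xyz":[0.004,-0.082,0],"spin":1},
    {"xyz":[0,-0.03,0],"spin":0}
  ]
}}

```text
time: 7.7
tool_pos: [607.9, 13.0, 109.0]
tcp_rot: [3.141, 0.001, -0.208]
contact_force: [-2.2, -1.5, 0.6]
grip_width: 23.1
finger_force: 1.1
```

{"method": "jog_arm", "body": {
  "targets": [
    {"xyz":[0,-0.025,0],"spin":0},
    {"xyz":[0,-0.025,0],"spin":0},
    {"xyz":[0,0,0],"spin":0},
    {"xyz":[0,0,0],"spin":0},
    {"xyz":[0,0,0],"spin":0},
    {"xyz":[0,0,0],"spin":0},
    {"xyz":[0,0,0],"spin":0},
    {"xyz":[0,0,0],"spin":0},
    {"xyz":[0,0,0],"spin":0},
    {"xyz":[0,0,0],"spin":0}
  ]
}}

```text
time: 8.95
tool_pos: [608.2, 13.9, 108.9]
tcp_rot: [3.137, 0.002, -0.208]
contact_force: [-5.4, -11.5, 1.4]
grip_width: 22.8
finger_force: 6.4
```

{"method": "jog_arm", "body": {
  "targets": [
    {"xyz":[0,0.045,0],"spin":0},
    {"xyz":[0,0,-0.2],"spin":0},
    {"xyz":[0,0,-0.4],"spin":0},
    {"xyz":[0,0,-0.4],"spin":0},
    {"xyz":[0.1,-0.15,0],"spin":0},
    {"xyz":[0.2,-0.25,0],"spin":0},
    {"xyz":[0.2,-0.25,0],"spin":0},
    {"xyz":[0.2,-0.25,0],"spin":0},
    {"xyz":[0.13,-0.17,0],"spin":0},
    {"xyz":[0,0,0],"spin":0}
  ]
}}

```text
time: 10.2
tool_pos: [691.5, 85.0, 188.0]
tcp_rot: [-3.141, 0.001, -0.207]
contact_force: [-0.1, -0.6, 0.9]
grip_width: 22.8
finger_force: 0.0
```

```bash
python3 - <<'E'
from h import *
print(tool([690.5,81,94],-11.9))
c=bot.get_calibration("wrist"); im=bot.capture("wrist"); cv2.imwrite("pics/w2.png",im)
print(proj(c,[690.5,81,113]),proj(c,[607.9,11.4,120]))
E
```

```text
(array([-0.003,  0.052,  1.175]), np.float64(0.01))
[327.14287405 252.43823798] [449.14147192 347.03893259]
```

View pics/w2.png

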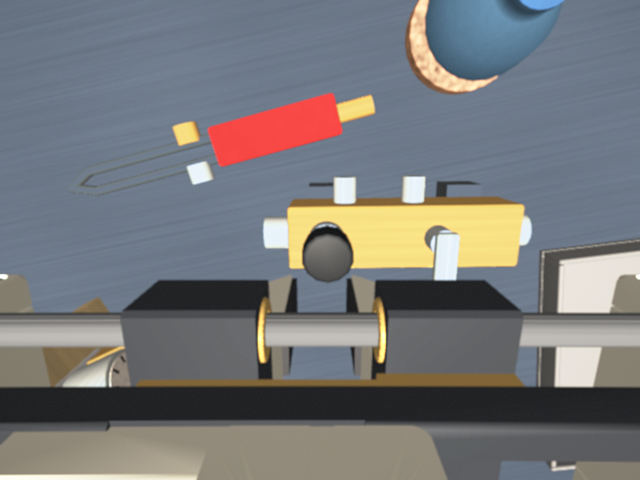

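The handle now lies across the manifold. The knob is at (327,253), matching the predicted pixel.

{"method": "jog_arm", "body": {
  "targets": [
    {"xyz":[0,0.05,0],"spin":0},
    {"xyz":[0,0,0],"spin":0},
    {"xyz":[0,0,0],"spin":0},
    {"xyz":[0,0,0.15],"spin":0},
    {"xyz":[0,0,0.25],"spin":0},
    {"xyz":[0,0,0.3],"spin":0},
    {"xyz":[0,0,0.25],"spin":0},
    {"xyz":[0,0,0.15],"spin":0},
    {"xyz":[0,0,0.06],"spin":0},
    {"xyz":[0,0,0],"spin":0}
  ],
  "gripper": 65
}}

```text
time: 11.5
tool_pos: [690.5, 79.5, 96.4]
tcp_rot: [3.142, -0.0, -0.209]
contact_force: [-0.3, -0.2, -0.3]
grip_width: 59.4
finger_force: 0.0
```

{"method": "jog_arm", "body": {
  "targets": [
    {"xyz":[0,0,0],"spin":0},
    {"xyz":[0,0,0],"spin":0},
    {"xyz":[0,0,0],"spin":0},
    {"xyz":[0,0,0],"spin":0},
    {"xyz":[0,0,0],"spin":0},
    {"xyz":[0,0,0],"spin":0},
    {"xyz":[0,0,0],"spin":0},
    {"xyz":[0,0,0],"spin":0},
    {"xyz":[0,0,0],"spin":0},
    {"xyz":[0,0,0],"spin":0}
  ],
  "gripper": 20
}}

```text
time: 12.75
tool_pos: [691.0, 81.2, 96.9]
tcp_rot: [-3.139, -0.001, -0.209]
contact_force: [2.0, 5.1, 0.5]
grip_width: 33.1
finger_force: 30.0
```

{"method": "jog_arm", "body": {
  "targets": [
    {"xyz":[0,0,-0.05],"spin":0},
    {"xyz":[0,0,-0.05],"spin":0},
    {"xyz":[0,0,-0.05],"spin":0},
    {"xyz":[0,0,-0.05],"spin":0},
    {"xyz":[0,0,-0.05],"spin":0},
    {"xyz":[0,0,-0.02],"spin":0},
    {"xyz":[0,0,0],"spin":0},
    {"xyz":[0,0,0],"spin":0},
    {"xyz":[0,0,0],"spin":0},
    {"xyz":[0,0,0],"spin":0}
  ]
}}

```text
time: 14.0
tool_pos: [690.8, 81.2, 115.7]
tcp_rot: [-3.139, 0.0, -0.209]
contact_force: [7.9, 5.2, -11.5]
grip_width: 33.4
finger_force: 30.0
```

{"method": "jog_arm", "body": {
  "targets": [
    {"xyz":[0,0,-0.02],"spin":0},
    {"xyz":[0,0,0],"spin":0},
    {"xyz":[0,0,0],"spin":0},
    {"xyz":[0,0,0],"spin":0},
    {"xyz":[0,0,0],"spin":0},
    {"xyz":[0,0,0],"spin":0},
    {"xyz":[0,0,0],"spin":0},
    {"xyz":[0,0,0],"spin":0},
    {"xyz":[0,0,0],"spin":0},
    {"xyz":[0,0,0],"spin":0}
  ]
}}

```text
time: 15.25
tool_pos: [690.8, 81.2, 116.9]
tcp_rot: [-3.139, 0.001, -0.209]
contact_force: [8.3, 5.8, -13.4]
grip_width: 33.4
finger_force: 30.0
```

{"method": "jog_arm", "body": {
  "targets": [
    {"xyz":[0,0,0.06],"spin":0},
    {"xyz":[0,0,0.06],"spin":0},
    {"xyz":[0,0,0.06],"spin":0},
    {"xyz":[0,0,0.06],"spin":0},
    {"xyz":[0,0,0.04],"spin":0},
    {"xyz":[0,0,0],"spin":0},
    {"xyz":[0,0,0],"spin":0},
    {"xyz":[0,0,0],"spin":0},
    {"xyz":[0,0,0],"spin":0},
    {"xyz":[0,0,0],"spin":0}
  ]
}}

```text
time: 16.5
tool_pos: [690.9, 81.2, 96.9]
tcp_rot: [-3.139, -0.001, -0.209]
contact_force: [2.5, 5.0, -2.9]
grip_width: 33.3
finger_force: 30.0
```

{"method": "jog_arm", "body": {
  "targets": [
    {"xyz":[0,0,0],"spin":0},
    {"xyz":[0,0,0],"spin":0},
    {"xyz":[0,0,0],"spin":0},
    {"xyz":[0,0,0],"spin":0},
    {"xyz":[0,0,0],"spin":0},
    {"xyz":[0,0,-0.2],"spin":0},
    {"xyz":[0,0,-0.4],"spin":0},
    {"xyz":[0,0,-0.6],"spin":0},
    {"xyz":[0,0,-0.6],"spin":0},
    {"xyz":[0,0,-0.3],"spin":0}
  ],
  "gripper": 65
}}

```text
time: 17.75
tool_pos: [691.2, 79.6, 270.3]
tcp_rot: [-3.14, -0.006, -0.209]
contact_force: [0.9, 0.7, -0.6]
grip_width: 59.7
finger_force: 0.0
```

```bash
python3 - <<'E'
from h import *
print(tool([493,257,265],104))
E
```

```text
(array([-2.884, -1.655,  0.067]), np.float64(-20.24))
```

The valve is closed and the bleed cycle is done. The adapter is next, since the current yaw already suits it.

```bash
python3 - <<'E'
from h import *
print(tool([458,-26,160]))
E
```

```text
(array([-2.577,  1.896,  1.379]), None)
```

{"method": "jog_arm", "body": {
  "targets": [
    {"xyz":[-0.25,0.2,0],"spin":0},
    {"xyz":[-0.45,0.3,0],"spin":0},
    {"xyz":[-0.5,0.36,0],"spin":0},
    {"xyz":[-0.5,0.36,0.2],"spin":0},
    {"xyz":[-0.45,0.35,0.3],"spin":0},
    {"xyz":[-0.3,0.2,0.4],"spin":0},
    {"xyz":[-0.127,0.126,0.3],"spin":0},
    {"xyz":[0,0,0.18],"spin":0},
    {"xyz":[0,0,0],"spin":0},
    {"xyz":[0,0,0],"spin":0}
  ]
}}

```text
time: 19.0
tool_pos: [458.0, -26.1, 155.9]
tcp_rot: [3.141, -0.002, -0.209]
contact_force: [-0.6, 0.5, -0.2]
grip_width: 59.6
finger_force: 0.0
```

```bash
python3 - <<'E'
from h import *
c=bot.get_calibration("wrist"); im=bot.capture("wrist"); cv2.imwrite("pics/w3.png",im)
hsv=cv2.cvtColor(im,cv2.COLOR_BGR2HSV)
m=cv2.inRange(hsv,(15,120,120),(30,255,255)); m[260:]=0; n,l,st,ce=cv2.connectedComponentsWithStats(m)
for i in range(1,n):
    if st[i,4]>400:
        r=cv2.minAreaRect(np.argwhere(l==i)[:,::-1].astype(np.float32)); b=cv2.boxPoints(r)
        print(st[i],r,[onz(c,*q,13)[:2].round(0) for q in b], onz(c,*ce[i],13)[:2].round(1))
print(bot.get_obs()['tool_pos'])
E
```

```text
[ 304  177   32   83 2155] ((319.5, 218.0), (82.0, 31.0), 90.0) [array([504., -22.]), array([499., -46.]), array([430., -33.]), array([435.,  -6.])] [467.1 -26.7]
[458.06194972 -26.10912524 155.81893198]
```

View pics/w3.png

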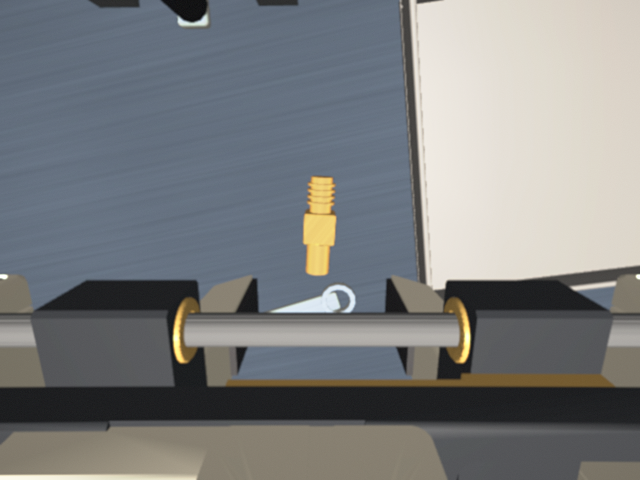

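The adapter block is at (319,229) with its axis along the tool's x. The spanner ring at (338,298) is clear of the fingers.

```bash
python3 - <<'E'
from h import *
c=bot.get_calibration("wrist")
p=onz(c,319.5,229,23);s=onz(c,338,298,3);print(p,s)
p[2]=5;print(tool(p))
for q in [(401,0),(430,288),(640,270)]: print(onz(c,*q,32)[:2])
E
```

```text
[460.79110096 -25.41626047  23.        ] [388.8207854  -27.46478811   3.        ]
(array([ 0.032, -0.016,  1.885]), None)
[ 607.20929857 -113.02510044]
[ 394.81996    -105.08284773]
[ 375.56048935 -273.58619869]
```

{"method": "jog_arm", "body": {
  "targets": [
    {"xyz":[0.032,-0.016,0.15],"spin":0},
    {"xyz":[0,0,0.3],"spin":0},
    {"xyz":[0,0,0.4],"spin":0},
    {"xyz":[0,0,0.4],"spin":0},
    {"xyz":[0,0,0.3],"spin":0},
    {"xyz":[0,0,0.2],"spin":0},
    {"xyz":[0,0,0.1],"spin":0},
    {"xyz":[0,0,0.03],"spin":0},
    {"xyz":[0,0,0],"spin":0},
    {"xyz":[0,0,0],"spin":0}
  ],
  "gripper": 58
}}

```text
time: 20.3
tool_pos: [460.4, -25.4, 4.8]
tcp_rot: [3.142, -0.001, -0.209]
contact_force: [-0.6, 0.1, 1.4]
grip_width: 53.2
finger_force: 0.0
```

{"method": "jog_arm", "body": {
  "targets": [
    {"xyz":[0,0,0],"spin":0},
    {"xyz":[0,0,0],"spin":0},
    {"xyz":[0,0,0],"spin":0},
    {"xyz":[0,0,0],"spin":0},
    {"xyz":[0,0,0],"spin":0},
    {"xyz":[0,0,0],"spin":0},
    {"xyz":[0,0,-0.15],"spin":0},
    {"xyz":[0,0,-0.3],"spin":0},
    {"xyz":[0,0,-0.3],"spin":0},
    {"xyz":[0,0,-0.15],"spin":0}
  ],
  "gripper": 12
}}

```text
time: 21.55
tool_pos: [460.5, -25.5, 77.8]
tcp_rot: [3.141, -0.002, -0.209]
contact_force: [-0.3, -0.6, -2.7]
grip_width: 26.2
finger_force: 29.6
```

```bash
python3 - <<'E'
from h import *
ct=bot.get_calibration("top")
C=np.array([onz(ct,u,v,32) for u,v in [(418,229),(557,238),(551,353),(411,346)]]); c=C.mean(0)
x=(C[0]+C[1]-C[2]-C[3])[:2]; x/=np.linalg.norm(x); y=np.array([-x[1],x[0]])
print(c,x,np.degrees(np.arctan2(x[1],x[0])),np.linalg.norm(C[0]-C[1]),np.linalg.norm(C[1]-C[2]))
for t in (95,35,-35,-105): print(t,c[:2]+t*y)
p=c[:2]+95*y; print(tool([*p,80]))
E
```

```text
[ 483.54747481 -258.46542307   32.        ] [ 0.9977914  -0.06642532] -3.808694776593019 295.80041847062853 239.10261659464362
95 [ 489.85788006 -163.67524011]
35 [ 485.87236095 -223.54272409]
-35 [ 481.22258866 -293.38812206]
-105 [ 476.57281637 -363.23352003]
(array([ 0.718,  1.614, -0.027]), None)
```

{"method": "jog_arm", "body": {
  "targets": [
    {"xyz":[0.08,0.2,-0.05],"spin":0},
    {"xyz":[0.16,0.36,0],"spin":0},
    {"xyz":[0.16,0.36,0],"spin":0},
    {"xyz":[0.16,0.36,0],"spin":0},
    {"xyz":[0.1,0.22,0],"spin":0},
    {"xyz":[0.058,0.114,0.1],"spin":0},
    {"xyz":[0,0,0.25],"spin":0},
    {"xyz":[0,0,0.3],"spin":0},
    {"xyz":[0,0,0.15],"spin":0},
    {"xyz":[0,0,0.05],"spin":0}
  ]
}}

```text
time: 22.8
tool_pos: [488.9, -163.1, 11.5]
tcp_rot: [-3.141, 0.002, -0.209]
contact_force: [0.1, -1.2, -1.7]
grip_width: 26.0
finger_force: 29.6
```

{"method": "jog_arm", "body": {
  "targets": [
    {"xyz":[0,0,0.03],"spin":0},
    {"xyz":[0,0,0],"spin":0},
    {"xyz":[0,0,0],"spin":0},
    {"xyz":[0,0,0],"spin":0},
    {"xyz":[0,0,0],"spin":0},
    {"xyz":[0,0,0],"spin":0},
    {"xyz":[0,0,0],"spin":0},
    {"xyz":[0,0,0],"spin":0},
    {"xyz":[0,0,0],"spin":0},
    {"xyz":[0,0,0],"spin":0}
  ]
}}

```text
time: 24.05
tool_pos: [489.4, -163.6, 9.9]
tcp_rot: [3.142, 0.0, -0.209]
contact_force: [0.8, 1.4, -0.8]
grip_width: 25.8
finger_force: 29.6
```

{"method": "jog_arm", "body": {
  "targets": [
    {"xyz":[0,0,0],"spin":0},
    {"xyz":[0,0,0],"spin":0},
    {"xyz":[0,0,0],"spin":0},
    {"xyz":[0,0,-0.2],"spin":0},
    {"xyz":[0,0,-0.4],"spin":0},
    {"xyz":[0,0,-0.6],"spin":0},
    {"xyz":[0,0,-0.7],"spin":0},
    {"xyz":[0,0,-0.7],"spin":0},
    {"xyz":[0,0,-0.4],"spin":0},
    {"xyz":[0,0,-0.3],"spin":0}
  ],
  "gripper": 45
}}

```text
time: 25.3
tool_pos: [489.4, -163.5, 277.1]
tcp_rot: [3.141, -0.003, -0.209]
contact_force: [0.4, -0.3, -0.8]
grip_width: 41.4
finger_force: 0.0
```

{"method": "jog_arm", "body": {
  "targets": [
    {"xyz":[0,-0.3,0],"spin":-1},
    {"xyz":[0,-0.4,0],"spin":-1},
    {"xyz":[0,-0.4,0],"spin":-1},
    {"xyz":[0,-0.4,0],"spin":-1},
    {"xyz":[0,-0.4,0],"spin":-1},
    {"xyz":[0,-0.3,0],"spin":-1},
    {"xyz":[0,0,0],"spin":-1},
    {"xyz":[0,0,0],"spin":-1},
    {"xyz":[0,0,0],"spin":-1},
    {"xyz":[0,0,0],"spin":-1}
  ],
  "gripper": 55
}}

```text
time: 26.55
tool_pos: [482.0, 10.1, 275.1]
tcp_rot: [3.141, -0.001, 0.794]
contact_force: [0.7, 1.0, -0.5]
grip_width: 50.3
finger_force: 0.0
```

```bash
python3 - <<'E'
from h import *
print(tool([597,268,290],104), bot.get_obs()['tcp_rot'])
E
```

```text
(array([ 3.308, -1.234, -0.186]), np.float64(-10.21)) [ 3.14056894e+00 -5.93235958e-04  7.94158569e-01]
```

{"method": "jog_arm", "body": {
  "targets": [
    {"xyz":[0.3,-0.12,-0.05],"spin":0},
    {"xyz":[0.6,-0.22,-0.05],"spin":0},
    {"xyz":[0.6,-0.22,-0.05],"spin":0},
    {"xyz":[0.6,-0.22,-0.04],"spin":0},
    {"xyz":[0.6,-0.22,0],"spin":0},
    {"xyz":[0.4,-0.15,0],"spin":0},
    {"xyz":[0.208,-0.084,0],"spin":0},
    {"xyz":[0,0,0],"spin":-1},
    {"xyz":[0,0,0],"spin":-1},
    {"xyz":[0,0,0],"spin":-1}
  ]
}}

```text
time: 27.8
tool_pos: [597.8, 267.6, 290.3]
tcp_rot: [3.141, -0.0, 1.094]
contact_force: [-0.5, 0.3, 0.1]
grip_width: 50.5
finger_force: 0.0
```

{"method": "jog_arm", "body": {
  "targets": [
    {"xyz":[0,0,0],"spin":-1},
    {"xyz":[0,0,0],"spin":-1},
    {"xyz":[0,0,0],"spin":-1},
    {"xyz":[0,0,0],"spin":-1},
    {"xyz":[0,0,0],"spin":-1},
    {"xyz":[0,0,0],"spin":-1},
    {"xyz":[0,0,0],"spin":-1},
    {"xyz":[0,0,0],"spin":-0.2},
    {"xyz":[0,0,0],"spin":0},
    {"xyz":[0,0,0],"spin":0}
  ]
}}

```text
time: 29.05
tool_pos: [598.1, 267.5, 289.3]
tcp_rot: [3.141, 0.0, 1.81]
contact_force: [1.0, 1.5, 0.5]
grip_width: 50.1
finger_force: 0.0
```

```bash
python3 - <<'E'
from h import *
c=bot.get_calibration("wrist"); im=bot.capture("wrist"); cv2.imwrite("pics/w4.png",im); np.save("w4.npy",c,allow_pickle=True)
print(bot.get_obs()['tool_pos'],bot.get_obs()['tcp_rot'],[proj(c,p) for p in ([596,283,182],[493,257,182],[392,231,182])])
E
```

```text
[598.16937577 267.57332821 289.25083861] [3.14148379e+00 5.24557704e-05 1.80993091e+00] [array([322.53502512, 217.80310542]), array([179.10079353, 218.83069083]), array([ 37.41178591, 220.43369702])]
```

View pics/w4.png

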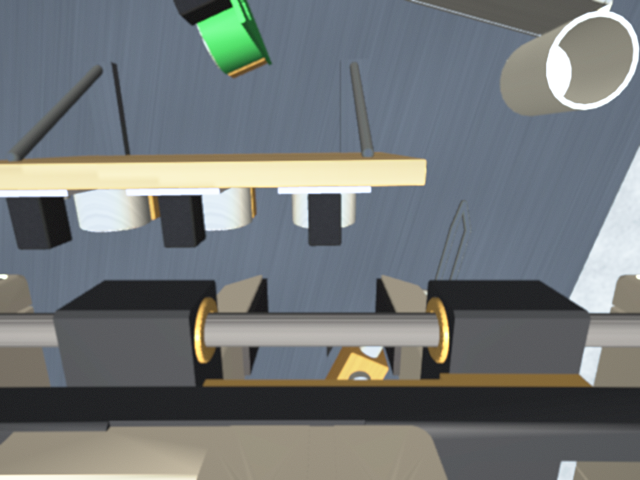

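Gauge 1's grip spans x 309–341 and y 193–245, with its centre at (325,219). The board is parallel to the image rows, so the yaw is right.

```bash
python3 - <<'E'
from h import *
c=np.load("w4.npy",allow_pickle=True).item()
p=onz(c,325,219,195);print(p,onz(c,325,195,195),onz(c,325,245,195))
p[2]=163;print(tool(p))
E
```

```text
[597.21471443 285.14606479 195.        ] [593.14254396 301.60940491 195.        ] [601.79157403 266.64132671 195.        ]
(array([0.216, 0.04 , 1.578]), None)
```

{"method": "jog_arm", "body": {
  "targets": [
    {"xyz":[0.1,0.04,0.1],"spin":0},
    {"xyz":[0.09,0,0.2],"spin":0},
    {"xyz":[0,0,0.3],"spin":0},
    {"xyz":[0,0,0.3],"spin":0},
    {"xyz":[0,0,0.3],"spin":0},
    {"xyz":[0,0,0.2],"spin":0},
    {"xyz":[0,0,0.1],"spin":0},
    {"xyz":[0,0,0.02],"spin":0},
    {"xyz":[0,0,0],"spin":0},
    {"xyz":[0,0,0],"spin":0}
  ]
}}

```text
time: 30.35
tool_pos: [598.1, 283.2, 168.3]
tcp_rot: [3.14, -0.0, 1.811]
contact_force: [-0.1, -0.7, -0.1]
grip_width: 50.4
finger_force: 0.0
```

{"method": "jog_arm", "body": {
  "targets": [
    {"xyz":[0,0,0],"spin":0},
    {"xyz":[0,0,0],"spin":0},
    {"xyz":[0,0,0],"spin":0},
    {"xyz":[0,0,0],"spin":0},
    {"xyz":[0,0,0],"spin":0},
    {"xyz":[0,0,0],"spin":0},
    {"xyz":[0,0,0],"spin":0},
    {"xyz":[0,0,0],"spin":0},
    {"xyz":[0,0,0],"spin":0},
    {"xyz":[0,0,0],"spin":0}
  ],
  "gripper": 10
}}

```text
time: 31.6
tool_pos: [597.7, 283.0, 167.5]
tcp_rot: [3.142, 0.0, 1.811]
contact_force: [-0.0, -1.4, 1.9]
grip_width: 23.9
finger_force: 29.9
```

{"method": "jog_arm", "body": {
  "targets": [
    {"xyz":[0,0,-0.05],"spin":0},
    {"xyz":[0,0,-0.05],"spin":0},
    {"xyz":[0,0,-0.05],"spin":0},
    {"xyz":[0,0,-0.05],"spin":0},
    {"xyz":[0,0,-0.05],"spin":0},
    {"xyz":[0,0,-0.05],"spin":0},
    {"xyz":[0,0,-0.05],"spin":0},
    {"xyz":[0,0,0],"spin":0},
    {"xyz":[0,0,0],"spin":0},
    {"xyz":[0,0,0],"spin":0}
  ]
}}

```text
time: 32.85
tool_pos: [597.8, 283.1, 195.5]
tcp_rot: [3.141, 0.0, 1.811]
contact_force: [0.5, -1.1, -2.3]
grip_width: 23.5
finger_force: 29.9
```

{"method": "jog_arm", "body": {
  "targets": [
    {"xyz":[-0.05,0,0],"spin":0},
    {"xyz":[-0.05,0,0],"spin":0},
    {"xyz":[-0.05,0,0],"spin":0},
    {"xyz":[-0.07,0,0],"spin":0},
    {"xyz":[-0.1,0,0],"spin":0},
    {"xyz":[-0.15,0,0],"spin":0},
    {"xyz":[-0.2,0,-0.1],"spin":0},
    {"xyz":[-0.2,0,-0.2],"spin":0},
    {"xyz":[-0.2,0,-0.3],"spin":0},
    {"xyz":[-0.1,0,-0.1],"spin":0}
  ]
}}

```text
time: 34.1
tool_pos: [621.3, 190.8, 254.5]
tcp_rot: [3.137, 0.001, 1.809]
contact_force: [-0.2, 0.2, -3.2]
grip_width: 24.2
finger_force: 29.9
```

```bash
python3 - <<'E'
from h import *
print(tool([477,-363,240],86.2))
E
```

```text
(array([-6.3  , -3.389,  0.182]), np.float64(3.05))
```

{"method": "jog_arm", "body": {
  "targets": [
    {"xyz":[-0.2,-0.1,-0.3],"spin":0},
    {"xyz":[-0.4,-0.2,-0.1],"spin":0},
    {"xyz":[-0.55,-0.3,0],"spin":0},
    {"xyz":[-0.6,-0.32,0],"spin":0},
    {"xyz":[-0.6,-0.33,0],"spin":0},
    {"xyz":[-0.6,-0.33,0],"spin":0},
    {"xyz":[-0.6,-0.33,0],"spin":0},
    {"xyz":[-0.6,-0.33,0],"spin":0},
    {"xyz":[-0.5,-0.25,0],"spin":0},
    {"xyz":[-0.35,-0.2,0],"spin":0}
  ]
}}

```text
time: 35.35
tool_pos: [505.2, -249.6, 283.7]
tcp_rot: [3.141, 0.0, 1.809]
contact_force: [1.3, -0.2, -3.1]
grip_width: 24.0
finger_force: 29.9
```

{"method": "jog_arm", "body": {
  "targets": [
    {"xyz":[-0.35,-0.2,0],"spin":0},
    {"xyz":[-0.35,-0.2,0],"spin":0},
    {"xyz":[-0.35,-0.2,0],"spin":0},
    {"xyz":[-0.2,-0.1,0],"spin":0},
    {"xyz":[-0.05,0,0],"spin":0.5},
    {"xyz":[0,0,0.1],"spin":1},
    {"xyz":[0,0,0.2],"spin":1},
    {"xyz":[0,0,0.2],"spin":0.55},
    {"xyz":[0,0,0.1],"spin":0},
    {"xyz":[0,0,0],"spin":0}
  ]
}}

```text
time: 36.6
tool_pos: [476.4, -361.5, 235.2]
tcp_rot: [-3.141, -0.001, 1.507]
contact_force: [-0.2, -0.2, -3.2]
grip_width: 23.6
finger_force: 29.9
```

```bash
python3 - <<'E'
from h import *
print(tool([477,-363,129.5],86.2))
c=bot.get_calibration("wrist"); im=bot.capture("wrist"); cv2.imwrite("pics/w5.png",im)
E
```

```text
(array([-0.019,  0.009,  1.321]), np.float64(0.03))
```

View pics/w5.png

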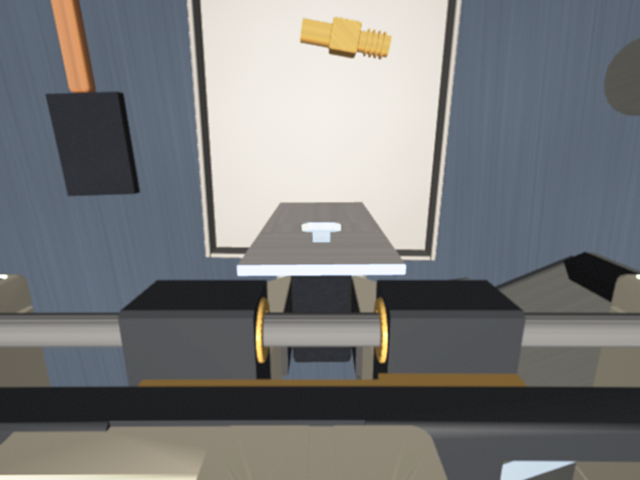

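The held gauge hangs squarely over the tray between its side walls, and the adapter lies on the floor at (345,37). I'll lower it gently.

{"method": "jog_arm", "body": {
  "targets": [
    {"xyz":[-0.02,0.01,0.1],"spin":0},
    {"xyz":[0,0,0.2],"spin":0},
    {"xyz":[0,0,0.25],"spin":0},
    {"xyz":[0,0,0.25],"spin":0},
    {"xyz":[0,0,0.2],"spin":0},
    {"xyz":[0,0,0.1],"spin":0},
    {"xyz":[0,0,0.07],"spin":0},
    {"xyz":[0,0,0.03],"spin":0},
    {"xyz":[0,0,0.03],"spin":0},
    {"xyz":[0,0,0.03],"spin":0}
  ]
}}

```text
time: 37.9
tool_pos: [477.2, -363.6, 135.0]
tcp_rot: [3.141, 0.001, 1.506]
contact_force: [0.1, -0.3, -2.9]
grip_width: 23.7
finger_force: 29.9
```

{"method": "jog_arm", "body": {
  "targets": [
    {"xyz":[0,0,0.015],"spin":0},
    {"xyz":[0,0,0.015],"spin":0},
    {"xyz":[0,0,0.015],"spin":0},
    {"xyz":[0,0,0.015],"spin":0},
    {"xyz":[0,0,0.015],"spin":0},
    {"xyz":[0,0,0],"spin":0},
    {"xyz":[0,0,0],"spin":0},
    {"xyz":[0,0,0],"spin":0},
    {"xyz":[0,0,0],"spin":0},
    {"xyz":[0,0,0],"spin":0}
  ]
}}

```text
time: 39.15
tool_pos: [477.0, -363.5, 128.8]
tcp_rot: [3.142, 0.0, 1.506]
contact_force: [-0.9, 0.5, -3.3]
grip_width: 24.0
finger_force: 29.9
```

{"method": "jog_arm", "body": {
  "targets": [
    {"xyz":[0,0,0.01],"spin":0},
    {"xyz":[0,0,0.01],"spin":0},
    {"xyz":[0,0,0.005],"spin":0},
    {"xyz":[0,0,0],"spin":0},
    {"xyz":[0,0,0],"spin":0},
    {"xyz":[0,0,0],"spin":0},
    {"xyz":[0,0,0],"spin":0},
    {"xyz":[0,0,0],"spin":0},
    {"xyz":[0,0,0],"spin":0},
    {"xyz":[0,0,0],"spin":0}
  ]
}}

```text
time: 40.4
tool_pos: [477.1, -363.6, 127.9]
tcp_rot: [3.141, 0.001, 1.506]
contact_force: [-2.7, 1.6, 5.3]
grip_width: 24.1
finger_force: 29.9
```

{"method": "jog_arm", "body": {
  "targets": [
    {"xyz":[0,0,0],"spin":0},
    {"xyz":[0,0,0],"spin":0},
    {"xyz":[0,0,0],"spin":0},
    {"xyz":[0,0,0],"spin":0},
    {"xyz":[0,0,-0.2],"spin":0},
    {"xyz":[0,0,-0.4],"spin":0},
    {"xyz":[0,0,-0.5],"spin":0},
    {"xyz":[0,0,-0.5],"spin":0},
    {"xyz":[0,0,-0.3],"spin":0},
    {"xyz":[0,0,-0.1],"spin":0}
  ],
  "gripper": 50
}}

```text
time: 41.65
tool_pos: [477.4, -363.8, 289.5]
tcp_rot: [3.138, 0.003, 1.506]
contact_force: [-0.3, -0.8, -0.1]
grip_width: 46.1
finger_force: 0.0
```

```bash
python3 - <<'E'
from h import *
print(bot.get_obs()['tool_pos'],tool([495,243,290],103.7))
cv2.imwrite("pics/t6.png",bot.capture("top"))
E
```

```text
[ 477.43049815 -363.84606724  289.45067578] (array([ 7.584e+00, -2.730e-01, -7.000e-03]), np.float64(-3.04))
```

{"method": "jog_arm", "body": {
  "targets": [
    {"xyz":[0.3,0,0],"spin":0},
    {"xyz":[0.6,-0.03,0],"spin":0},
    {"xyz":[0.7,-0.03,0],"spin":0},
    {"xyz":[0.7,-0.03,0],"spin":0},
    {"xyz":[0.7,-0.03,0],"spin":0},
    {"xyz":[0.7,-0.03,0],"spin":0},
    {"xyz":[0.7,-0.03,0],"spin":0},
    {"xyz":[0.7,-0.03,0],"spin":0},
    {"xyz":[0.7,-0.03,0],"spin":0},
    {"xyz":[0.7,-0.03,0],"spin":0}
  ]
}}

```text
time: 42.95
tool_pos: [488.6, 158.6, 285.8]
tcp_rot: [-3.14, 0.001, 1.506]
contact_force: [0.6, 0.5, -0.2]
grip_width: 45.4
finger_force: 0.0
```

{"method": "jog_arm", "body": {
  "targets": [
    {"xyz":[0.6,0,0],"spin":0},
    {"xyz":[0.4,0,0],"spin":0},
    {"xyz":[0.1,0,0],"spin":0},
    {"xyz":[0,0,0],"spin":-1},
    {"xyz":[0,0,0],"spin":-1},
    {"xyz":[0,0,0],"spin":-1},
    {"xyz":[0,0,0],"spin":0},
    {"xyz":[0,0,0],"spin":0},
    {"xyz":[0,0,0],"spin":0},
    {"xyz":[0,0,0],"spin":0}
  ]
}}

```text
time: 44.2
tool_pos: [495.0, 244.5, 286.7]
tcp_rot: [-3.142, 0.0, 1.805]
contact_force: [-0.6, -1.5, -0.2]
grip_width: 45.8
finger_force: 0.0
```

```bash
cat > g.py <<'E'
from h import *
c=bot.get_calibration("wrist"); im=bot.capture("wrist")
o=bot.get_obs(); print(o['tool_pos'],o['tcp_rot'])
m=(im.max(2)<60).astype(np.uint8); m[262:]=0; m[:150]=0
n,l,st,ce=cv2.connectedComponentsWithStats(m)
for i in range(1,n):
    if st[i,4]>300: print(st[i],ce[i].round(0), onz(c,*ce[i],195).round(1))
print("px", proj(c,[495.5,259.5,195]),proj(c,[393.7,235,195]))
import sys; cv2.imwrite(f"pics/{sys.argv[1]}.png",im)
E
python3 g.py w6
```

```text
[494.94000281 244.59999056 286.67243528] [-3.14155966e+00  1.12393672e-04  1.80537188e+00]
[186 202  20  50 583] [196. 225.] [407.4 237.4 195. ]
px [326.08672039 223.83181436] [176.37450476 223.93795238]
```

View pics/w6.png

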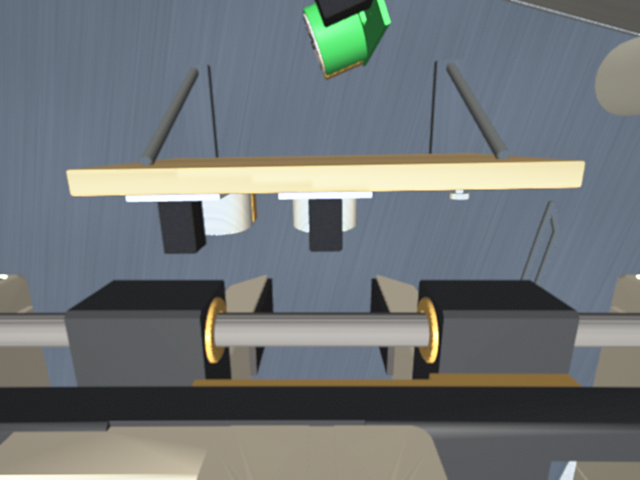

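```bash
python3 -c "
import cv2,numpy as np
a=cv2.imread('pics/t6.png'); cv2.imwrite('pics/t6c.png',cv2.resize(a[210:370,395:575],None,fx=3,fy=3))"
```

```text
(no output)
```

View pics/t6c.png

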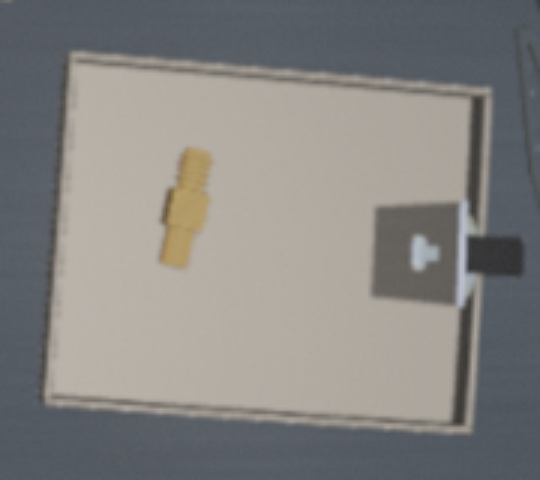

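The crop shows gauge 1 upright in the tray at (420,255) of the crop and the adapter lying on the floor. In the wrist view gauge 2's grip is at (325,224), within 1 px of the prediction, and the left screw is empty at (459,195).

```bash
python3 - <<'E'
from h import *
print(tool([495.5,257.5,168],104))
E
```

```text
(array([0.155, 0.044, 1.483]), np.float64(-0.1))
```

{"method": "jog_arm", "body": {
  "targets": [
    {"xyz":[0.1,0.044,0.1],"spin":-0.1},
    {"xyz":[0.055,0,0.2],"spin":0},
    {"xyz":[0,0,0.3],"spin":0},
    {"xyz":[0,0,0.3],"spin":0},
    {"xyz":[0,0,0.28],"spin":0},
    {"xyz":[0,0,0.2],"spin":0},
    {"xyz":[0,0,0.1],"spin":0},
    {"xyz":[0,0,0],"spin":0},
    {"xyz":[0,0,0],"spin":0},
    {"xyz":[0,0,0],"spin":0}
  ]
}}

```text
time: 45.5
tool_pos: [495.8, 257.6, 169.0]
tcp_rot: [3.14, -0.0, 1.816]
contact_force: [0.4, 1.0, 1.2]
grip_width: 46.1
finger_force: 0.0
```

{"method": "jog_arm", "body": {
  "targets": [
    {"xyz":[0,0,0],"spin":0},
    {"xyz":[0,0,0],"spin":0},
    {"xyz":[0,0,0],"spin":0},
    {"xyz":[0,0,0],"spin":0},
    {"xyz":[0,0,0],"spin":0},
    {"xyz":[0,0,0],"spin":0},
    {"xyz":[0,0,0],"spin":0},
    {"xyz":[0,0,0],"spin":0},
    {"xyz":[0,0,0],"spin":0},
    {"xyz":[0,0,0],"spin":0}
  ],
  "gripper": 10
}}

```text
time: 46.75
tool_pos: [495.5, 257.4, 168.3]
tcp_rot: [3.141, 0.0, 1.816]
contact_force: [-0.8, -1.4, 2.3]
grip_width: 23.9
finger_force: 30.0
```

{"method": "jog_arm", "body": {
  "targets": [
    {"xyz":[0,0,-0.05],"spin":0},
    {"xyz":[0,0,-0.05],"spin":0},
    {"xyz":[0,0,-0.05],"spin":0},
    {"xyz":[0,0,-0.05],"spin":0},
    {"xyz":[0,0,-0.05],"spin":0},
    {"xyz":[0,0,-0.05],"spin":0},
    {"xyz":[0,0,-0.05],"spin":0},
    {"xyz":[0,0,0],"spin":0},
    {"xyz":[0,0,0],"spin":0},
    {"xyz":[0,0,0],"spin":0}
  ]
}}

```text
time: 48.0
tool_pos: [495.5, 257.5, 196.3]
tcp_rot: [3.141, 0.0, 1.816]
contact_force: [1.1, -1.0, -2.4]
grip_width: 23.8
finger_force: 30.0
```

{"method": "jog_arm", "body": {
  "targets": [
    {"xyz":[-0.05,0,0],"spin":0},
    {"xyz":[-0.05,0,0],"spin":0},
    {"xyz":[-0.05,0,0],"spin":0},
    {"xyz":[-0.07,0,0],"spin":0},
    {"xyz":[-0.1,0,0],"spin":0},
    {"xyz":[-0.15,0,0],"spin":0},
    {"xyz":[-0.2,0,-0.15],"spin":0},
    {"xyz":[-0.2,0,-0.3],"spin":0},
    {"xyz":[-0.2,0,-0.4],"spin":0},
    {"xyz":[-0.1,0,-0.25],"spin":0}
  ]
}}

```text
time: 49.25
tool_pos: [519.0, 165.0, 286.9]
tcp_rot: [3.139, 0.001, 1.814]
contact_force: [0.3, -0.6, -3.3]
grip_width: 23.7
finger_force: 30.0
```

```bash
python3 - <<'E'
from h import *
print(tool([481,-293,285],86.2))
E
```

```text
(array([-5.441, -1.843,  0.024]), np.float64(3.1))
```

{"method": "jog_arm", "body": {
  "targets": [
    {"xyz":[-0.2,-0.07,0],"spin":0},
    {"xyz":[-0.4,-0.13,0],"spin":0},
    {"xyz":[-0.55,-0.18,0],"spin":0},
    {"xyz":[-0.65,-0.22,0],"spin":0},
    {"xyz":[-0.65,-0.22,0],"spin":0},
    {"xyz":[-0.65,-0.22,0],"spin":0},
    {"xyz":[-0.65,-0.22,0],"spin":0},
    {"xyz":[-0.6,-0.21,0],"spin":0},
    {"xyz":[-0.5,-0.17,0],"spin":0},
    {"xyz":[-0.35,-0.12,0],"spin":0}
  ]
}}

```text
time: 50.5
tool_pos: [480.8, -273.5, 283.2]
tcp_rot: [-3.14, -0.001, 1.814]
contact_force: [0.4, 0.1, -3.0]
grip_width: 23.7
finger_force: 30.0
```

{"method": "jog_arm", "body": {
  "targets": [
    {"xyz":[-0.2,-0.07,0],"spin":0},
    {"xyz":[-0.05,0,0],"spin":0.5},
    {"xyz":[0,0,0],"spin":1},
    {"xyz":[0,0,0],"spin":1},
    {"xyz":[0,0,0.15],"spin":0.6},
    {"xyz":[0,0,0.25],"spin":0},
    {"xyz":[0,0,0.25],"spin":0},
    {"xyz":[0,0,0.2],"spin":0},
    {"xyz":[0,0,0.1],"spin":0},
    {"xyz":[0,0,0],"spin":0}
  ]
}}

```text
time: 51.75
tool_pos: [481.6, -291.5, 207.9]
tcp_rot: [-3.141, -0.001, 1.506]
contact_force: [-0.7, 0.3, -3.5]
grip_width: 23.7
finger_force: 30.0
```

```bash
python3 - <<'E'
from h import *
print(tool([481,-293,131],86.2))
E
```

```text
(array([-0.019, -0.006,  0.961]), np.float64(0.02))
```

{"method": "jog_arm", "body": {
  "targets": [
    {"xyz":[-0.01,0,0.1],"spin":0},
    {"xyz":[0,0,0.2],"spin":0},
    {"xyz":[0,0,0.2],"spin":0},
    {"xyz":[0,0,0.2],"spin":0},
    {"xyz":[0,0,0.12],"spin":0},
    {"xyz":[0,0,0.07],"spin":0},
    {"xyz":[0,0,0.04],"spin":0},
    {"xyz":[0,0,0.02],"spin":0},
    {"xyz":[0,0,0.01],"spin":0},
    {"xyz":[0,0,0],"spin":0}
  ]
}}

```text
time: 53.0
tool_pos: [481.9, -292.7, 131.7]
tcp_rot: [3.141, 0.0, 1.506]
contact_force: [0.8, 0.4, -3.7]
grip_width: 23.4
finger_force: 30.0
```

{"method": "jog_arm", "body": {
  "targets": [
    {"xyz":[0,0,0.01],"spin":0},
    {"xyz":[0,0,0.01],"spin":0},
    {"xyz":[0,0,0.01],"spin":0},
    {"xyz":[0,0,0],"spin":0},
    {"xyz":[0,0,0],"spin":0},
    {"xyz":[0,0,0],"spin":0},
    {"xyz":[0,0,0],"spin":0},
    {"xyz":[0,0,0],"spin":0},
    {"xyz":[0,0,0],"spin":0},
    {"xyz":[0,0,0],"spin":0}
  ]
}}

```text
time: 54.25
tool_pos: [481.9, -292.6, 129.1]
tcp_rot: [3.142, 0.0, 1.506]
contact_force: [-0.4, -0.8, -2.4]
grip_width: 24.0
finger_force: 30.0
```

{"method": "jog_arm", "body": {
  "targets": [
    {"xyz":[0,0,0.008],"spin":0},
    {"xyz":[0,0,0.005],"spin":0},
    {"xyz":[0,0,0],"spin":0},
    {"xyz":[0,0,0],"spin":0},
    {"xyz":[0,0,0],"spin":0},
    {"xyz":[0,0,0],"spin":0},
    {"xyz":[0,0,0],"spin":0},
    {"xyz":[0,0,0],"spin":0},
    {"xyz":[0,0,0],"spin":0},
    {"xyz":[0,0,0],"spin":0}
  ]
}}

```text
time: 55.5
tool_pos: [481.9, -292.7, 128.8]
tcp_rot: [3.141, 0.001, 1.506]
contact_force: [-1.6, 1.6, 6.2]
grip_width: 23.7
finger_force: 30.0
```

{"method": "jog_arm", "body": {
  "targets": [
    {"xyz":[0,0,0],"spin":0},
    {"xyz":[0,0,0],"spin":0},
    {"xyz":[0,0,0],"spin":0},
    {"xyz":[0,0,0],"spin":0},
    {"xyz":[0,0,-0.2],"spin":0},
    {"xyz":[0,0,-0.4],"spin":0},
    {"xyz":[0,0,-0.5],"spin":0},
    {"xyz":[0,0,-0.5],"spin":0},
    {"xyz":[0,0,-0.3],"spin":0},
    {"xyz":[0,0,-0.1],"spin":0}
  ],
  "gripper": 50
}}

```text
time: 56.75
tool_pos: [482.3, -292.9, 290.7]
tcp_rot: [3.138, 0.002, 1.506]
contact_force: [0.2, 0.5, -0.8]
grip_width: 46.0
finger_force: 0.0
```

```bash
python3 - <<'E'
from h import *
print(bot.get_obs()['tool_pos'],tool([393,218,290],104))
E
```

```text
[ 482.27959221 -292.8996464   290.72216954] (array([ 6.3  , -1.528,  0.009]), np.float64(-3.09))
```

{"method": "jog_arm", "body": {
  "targets": [
    {"xyz":[0.3,-0.07,0],"spin":0},
    {"xyz":[0.6,-0.14,0],"spin":0},
    {"xyz":[0.65,-0.16,0],"spin":0},
    {"xyz":[0.65,-0.16,0],"spin":0},
    {"xyz":[0.65,-0.16,0],"spin":0},
    {"xyz":[0.65,-0.16,0],"spin":0},
    {"xyz":[0.65,-0.16,0],"spin":0},
    {"xyz":[0.65,-0.16,0],"spin":0},
    {"xyz":[0.65,-0.16,0],"spin":0},
    {"xyz":[0.5,-0.12,0],"spin":0}
  ]
}}

```text
time: 58.0
tool_pos: [395.9, 191.8, 287.7]
tcp_rot: [-3.141, 0.0, 1.507]
contact_force: [0.0, -0.4, -0.2]
grip_width: 45.8
finger_force: 0.0
```

{"method": "jog_arm", "body": {
  "targets": [
    {"xyz":[0.25,-0.06,0],"spin":0},
    {"xyz":[0.1,-0.02,0],"spin":0},
    {"xyz":[0,0,0],"spin":-1},
    {"xyz":[0,0,0],"spin":-1},
    {"xyz":[0,0,0],"spin":-1},
    {"xyz":[0,0,0],"spin":-0.1},
    {"xyz":[0,0,0],"spin":0},
    {"xyz":[0,0,0],"spin":0},
    {"xyz":[0,0,0],"spin":0},
    {"xyz":[0,0,0],"spin":0}
  ]
}}

```text
time: 59.25
tool_pos: [392.4, 218.3, 288.0]
tcp_rot: [-3.142, 0.0, 1.816]
contact_force: [-0.1, 0.3, 0.9]
grip_width: 45.8
finger_force: 0.0
```

```bash
python3 g.py w7
```

```text
[392.42495716 218.31373175 288.0480021 ] [3.14158276e+00 9.37461187e-05 1.81561797e+00]
px [476.92688038 222.69571815] [327.90731064 221.34721052]
```

View pics/w7.png

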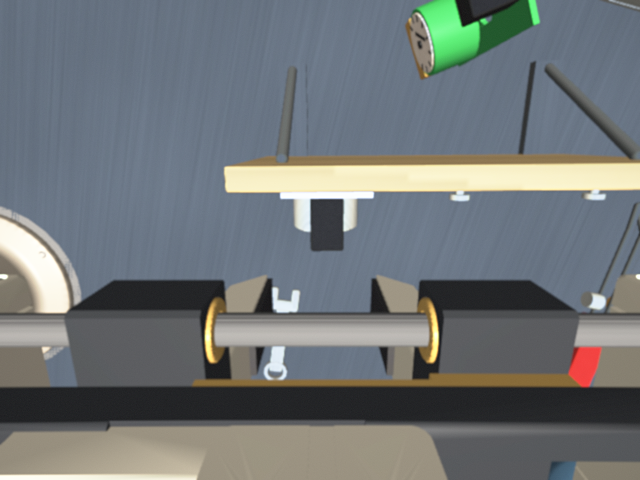

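Gauge 3's grip is at (327,224), about 2 mm nearer than predicted. The other two screws, at (460,196) and (594,195), are empty.

```bash
python3 - <<'E'
from h import *
print(tool([393.3,231.5,168]))
E
```

```text
(array([0.157, 0.051, 1.501]), None)
```

{"method": "jog_arm", "body": {
  "targets": [
    {"xyz":[0.1,0.045,0.1],"spin":0},
    {"xyz":[0.055,0,0.2],"spin":0},
    {"xyz":[0,0,0.3],"spin":0},
    {"xyz":[0,0,0.3],"spin":0},
    {"xyz":[0,0,0.3],"spin":0},
    {"xyz":[0,0,0.2],"spin":0},
    {"xyz":[0,0,0.1],"spin":0},
    {"xyz":[0,0,0],"spin":0},
    {"xyz":[0,0,0],"spin":0},
    {"xyz":[0,0,0],"spin":0}
  ]
}}

```text
time: 60.55
tool_pos: [393.2, 231.4, 168.6]
tcp_rot: [3.14, -0.0, 1.816]
contact_force: [0.3, 0.8, -0.1]
grip_width: 46.1
finger_force: 0.0
```

{"method": "jog_arm", "body": {
  "targets": [
    {"xyz":[0,0,0],"spin":0},
    {"xyz":[0,0,0],"spin":0},
    {"xyz":[0,0,0],"spin":0},
    {"xyz":[0,0,0],"spin":0},
    {"xyz":[0,0,0],"spin":0},
    {"xyz":[0,0,0],"spin":0},
    {"xyz":[0,0,0],"spin":0},
    {"xyz":[0,0,0],"spin":0},
    {"xyz":[0,0,0],"spin":0},
    {"xyz":[0,0,0],"spin":0}
  ],
  "gripper": 10
}}

```text
time: 61.8
tool_pos: [393.0, 231.2, 168.1]
tcp_rot: [3.142, 0.0, 1.816]
contact_force: [0.6, -1.2, 1.4]
grip_width: 23.7
finger_force: 30.0
```

{"method": "jog_arm", "body": {
  "targets": [
    {"xyz":[0,0,-0.05],"spin":0},
    {"xyz":[0,0,-0.05],"spin":0},
    {"xyz":[0,0,-0.05],"spin":0},
    {"xyz":[0,0,-0.05],"spin":0},
    {"xyz":[0,0,-0.05],"spin":0},
    {"xyz":[0,0,-0.05],"spin":0},
    {"xyz":[0,0,-0.05],"spin":0},
    {"xyz":[0,0,0],"spin":0},
    {"xyz":[0,0,0],"spin":0},
    {"xyz":[0,0,0],"spin":0}
  ]
}}

```text
time: 63.05
tool_pos: [393.0, 231.2, 196.0]
tcp_rot: [3.141, 0.0, 1.816]
contact_force: [-0.2, -0.7, -2.5]
grip_width: 24.0
finger_force: 30.0
```

{"method": "jog_arm", "body": {
  "targets": [
    {"xyz":[-0.05,0,0],"spin":0},
    {"xyz":[-0.05,0,0],"spin":0},
    {"xyz":[-0.05,0,0],"spin":0},
    {"xyz":[-0.07,0,0],"spin":0},
    {"xyz":[-0.1,0,0],"spin":0},
    {"xyz":[-0.15,0,0],"spin":0},
    {"xyz":[-0.2,0,-0.15],"spin":0},
    {"xyz":[-0.2,0,-0.3],"spin":0},
    {"xyz":[-0.2,0,-0.4],"spin":0},
    {"xyz":[-0.1,0,-0.25],"spin":0}
  ]
}}

```text
time: 64.3
tool_pos: [416.4, 138.9, 286.4]
tcp_rot: [3.139, 0.001, 1.815]
contact_force: [1.2, -0.5, -3.2]
grip_width: 23.4
finger_force: 30.0
```

```bash
python3 - <<'E'
from h import *
print(tool([486,-222,285],86.2))
ct=bot.get_calibration("top"); im=bot.capture("top"); hsv=cv2.cvtColor(im,cv2.COLOR_BGR2HSV)
m=cv2.inRange(hsv,(12,110,90),(30,255,255)); n,l,st,ce=cv2.connectedComponentsWithStats(m)
for i in range(1,n):
    if st[i,4]>40: print("brass",ce[i].round(0),st[i], onz(ct,*ce[i],18)[:2].round(1))
E
```

```text
(array([-4.588, -0.245,  0.018]), np.float64(3.1))
brass [352. 194.] [ 304  172   93   43 1792] [683.2  15.4]
brass [454. 278.] [449 260  13  37 113] [ 511.7 -195.6]
brass [170. 289.] [165 280  12  18  44] [484.2 391.3]
brass [441. 403.] [413 399  58  10 505] [ 254.6 -169.8]
```

```bash
python3 - <<'E'
from h import *
ct=bot.get_calibration("top"); im=bot.capture("top")
a=cv2.imread("pics/t6.png")
cv2.imwrite("pics/t8.png",np.hstack([cv2.resize(q[210:370,395:575],None,fx=2.2,fy=2.2) for q in(a,im)]))
f=lambda q:cv2.connectedComponentsWithStats(cv2.inRange(cv2.cvtColor(q,cv2.COLOR_BGR2HSV),(12,90,60),(30,255,255)))
for q in (a,im):
    n,l,st,ce=f(q)
    for i in range(1,n):
        if st[i,4]>60 and st[i,0]>400 and st[i,1]<350:
            r=cv2.minAreaRect(np.argwhere(l==i)[:,::-1].astype(np.float32)); print(r,onz(ct,*r[0],18))
E
```

```text
((456.61541748046875, 278.9230651855469), (12.551432609558105, 38.43876266479492), 11.309932708740234) [ 509.16857562 -200.94592763   18.        ]
((456.558837890625, 278.7647399902344), (12.611851692199707, 38.56315994262695), 14.03624439239502) [ 509.49465622 -200.82978353   18.        ]
```

View pics/t8.png

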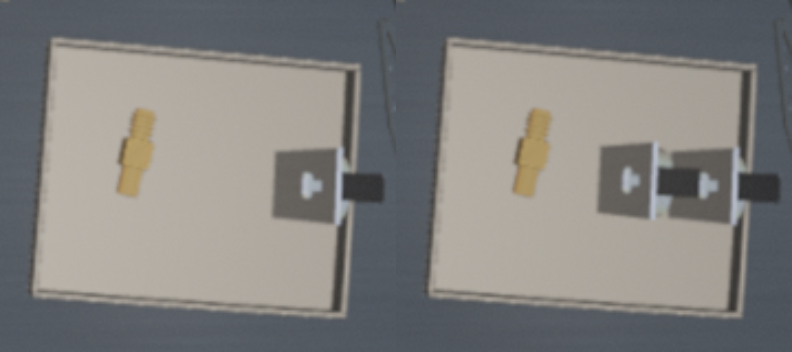

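The adapter in the tray was knocked aside: it now lies at about (509,-201), still flat on the floor. Both gauges stand upright. I'll stand gauge 3 in the free space on the robot's side, at (416,-194).

```bash
python3 - <<'E'
from h import *
print(tool([416,-194,285],86.2))
E
```

```text
(array([-4.039, -1.017,  0.023]), np.float64(3.1))
```

{"method": "jog_arm", "body": {
  "targets": [
    {"xyz":[-0.2,-0.05,0],"spin":0},
    {"xyz":[-0.4,-0.1,0],"spin":0},
    {"xyz":[-0.5,-0.13,0],"spin":0},
    {"xyz":[-0.5,-0.13,0],"spin":0},
    {"xyz":[-0.5,-0.13,0],"spin":0},
    {"xyz":[-0.5,-0.13,0],"spin":0},
    {"xyz":[-0.5,-0.13,0],"spin":0},
    {"xyz":[-0.45,-0.11,0],"spin":0},
    {"xyz":[-0.3,-0.07,0],"spin":0},
    {"xyz":[-0.17,-0.04,0],"spin":0}
  ]
}}

```text
time: 65.65
tool_pos: [414.0, -192.4, 283.4]
tcp_rot: [-3.141, -0.001, 1.815]
contact_force: [-0.2, 0.7, -2.5]
grip_width: 23.6
finger_force: 30.0
```

{"method": "jog_arm", "body": {
  "targets": [
    {"xyz":[0,0,0],"spin":0.5},
    {"xyz":[0,0,0],"spin":1},
    {"xyz":[0,0,0],"spin":1},
    {"xyz":[0,0,0.15],"spin":0.6},
    {"xyz":[0,0,0.25],"spin":0},
    {"xyz":[0,0,0.3],"spin":0},
    {"xyz":[0,0,0.3],"spin":0},
    {"xyz":[0,0,0.2],"spin":0},
    {"xyz":[0,0,0.1],"spin":0},
    {"xyz":[0,0,0],"spin":0}
  ]
}}

```text
time: 66.9
tool_pos: [414.3, -191.1, 179.8]
tcp_rot: [-3.141, -0.0, 1.506]
contact_force: [0.1, -0.1, -3.2]
grip_width: 23.7
finger_force: 30.0
```

```bash
python3 - <<'E'
from h import *
print(tool([416,-194,131],86.2))
E
```

```text
(array([-0.035,  0.023,  0.61 ]), np.float64(0.02))
```

{"method": "jog_arm", "body": {
  "targets": [
    {"xyz":[-0.03,0.02,0.08],"spin":0},
    {"xyz":[0,0,0.12],"spin":0},
    {"xyz":[0,0,0.12],"spin":0},
    {"xyz":[0,0,0.1],"spin":0},
    {"xyz":[0,0,0.08],"spin":0},
    {"xyz":[0,0,0.06],"spin":0},
    {"xyz":[0,0,0.03],"spin":0},
    {"xyz":[0,0,0.02],"spin":0},
    {"xyz":[0,0,0.01],"spin":0},
    {"xyz":[0,0,0],"spin":0}
  ]
}}

```text
time: 68.15
tool_pos: [416.0, -193.9, 130.6]
tcp_rot: [3.141, 0.0, 1.506]
contact_force: [1.1, -0.6, -4.5]
grip_width: 23.7
finger_force: 30.0
```

{"method": "jog_arm", "body": {
  "targets": [
    {"xyz":[0,0,0.01],"spin":0},
    {"xyz":[0,0,0.01],"spin":0},
    {"xyz":[0,0,0.01],"spin":0},
    {"xyz":[0,0,0],"spin":0},
    {"xyz":[0,0,0],"spin":0},
    {"xyz":[0,0,0],"spin":0},
    {"xyz":[0,0,0],"spin":0},
    {"xyz":[0,0,0],"spin":0},
    {"xyz":[0,0,0],"spin":0},
    {"xyz":[0,0,0],"spin":0}
  ]
}}

```text
time: 69.4
tool_pos: [416.0, -194.0, 128.4]
tcp_rot: [3.141, 0.0, 1.506]
contact_force: [-2.4, 1.1, 5.9]
grip_width: 23.7
finger_force: 30.0
```

Touchdown. I'll release, rise, move clear and check.

{"method": "jog_arm", "body": {
  "targets": [
    {"xyz":[0,0,0],"spin":0},
    {"xyz":[0,0,0],"spin":0},
    {"xyz":[0,0,0],"spin":0},
    {"xyz":[0,0,0],"spin":0},
    {"xyz":[0,0,-0.2],"spin":0},
    {"xyz":[0,0,-0.4],"spin":0},
    {"xyz":[0,0,-0.5],"spin":0},
    {"xyz":[0,0,-0.5],"spin":0},
    {"xyz":[0,0,-0.3],"spin":0},
    {"xyz":[0,0,-0.1],"spin":0}
  ],
  "gripper": 50
}}

```text
time: 70.65
tool_pos: [416.3, -194.2, 289.3]
tcp_rot: [3.139, 0.001, 1.506]
contact_force: [-0.2, 0.4, -0.0]
grip_width: 46.3
finger_force: 0.0
```

{"method": "jog_arm", "body": {
  "targets": [
    {"xyz":[0.3,0,0],"spin":0},
    {"xyz":[0.5,0,0],"spin":0},
    {"xyz":[0.6,0,0],"spin":0},
    {"xyz":[0.6,0,0],"spin":0},
    {"xyz":[0.5,0,0],"spin":0},
    {"xyz":[0.4,0,0],"spin":0},
    {"xyz":[0.2,0,0],"spin":0},
    {"xyz":[0,0,0],"spin":0},
    {"xyz":[0,0,0],"spin":0},
    {"xyz":[0,0,0],"spin":0}
  ]
}}

```text
time: 71.9
tool_pos: [432.1, 52.6, 288.0]
tcp_rot: [-3.142, 0.0, 1.504]
contact_force: [0.1, 0.0, -0.1]
grip_width: 45.9
finger_force: 0.0
```

```bash
python3 - <<'E'
from h import *
a=bot.capture("top");b=bot.capture("scene")
cv2.imwrite("pics/fin.png",np.hstack([cv2.resize(a[130:370,270:575],(400,315)),cv2.resize(b[200:480,40:440],(400,315))]))
E
```

```text
(no output)
```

View pics/fin.png

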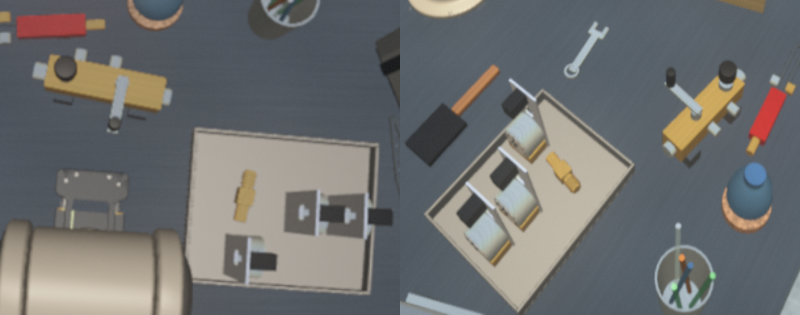

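The final views show all three gauges upright in the tray and the adapter lying on its floor. The valve handle is across, the knob is down, and the torch and spanner have not moved.

```bash
python3 -c "
from plant import bot
print(bot.close_job())"
```

```text
the job is handed in; nothing more can be done
None
```

I handed the job in at about 72 s, with no verdict returned: valve closed, bleed knob held at its stop and let back down, then all three gauges stood upright in the tray with the only adapter found lying on its floor, torch and spanner untouched.

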